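Shift the roller mixer into third

TASK

The gear lever of the roller mixer stands somewhere in the left leg of its H-shaped gate. Using only the outside of the fingers, push it into line with the cross channel, across to the right leg, and then fully forward (to the roller side, away from the robot) into the third slot, and leave it there. Push gently, do not pinch the knob, and leave the reagent bottle, the dropper bottle and the tape roll beside the mixer where they are.

Things in the scene. Friction and masses are not known exactly. Their poses are not given: they have to be found in the camera images.
- mixer: white bench-top roller mixer, fixed to the worktop, housing 190 (x) x 240 (y) x 62 mm high; origin under the centre of the housing at worktop height; its x axis points forward from its front (the robot's side) to the rollers at the back, its y axis to the left, z up. In its frame: steel gate plate with centre at x = -40 mm, y = 0, top face 79 mm above the worktop; three rollers along y at x = 30, 54, 78 mm with two fixed sample tubes lying on them, all below 98 mm
- gate_mid (a point): centre of the H-shaped opening, at the top face of the steel gate plate; axes as the mixer's. The legs of the H run along x, 25 mm to the left and 25 mm to the right of this point, and the cross channel joins them along y through this point; legs and channel are 18 mm wide. First slot: left leg forward; second: left leg back; third: right leg forward; fourth: right leg back
- knob_mid (a point): middle of the lever's black knob, which moves with it; knob of 27 mm diameter, 42 mm tall (22 mm below to 20 mm above this point), on a steel stem of 10 mm diameter; 150 mm above the worktop when the lever is upright. Its z axis runs up along the stem
- third_slot (a point): where the middle of the knob is when the lever is fully home in the third slot; fixed to the mixer, 41 mm forward and 25 mm right of gate_mid
- across (a joint): sideways position of the lever, m: 0 in the left leg (where it starts), 0.05 in the right leg. It slides on a cross shaft with about 2.5 N of friction and no spring. The gate lets it cross only while the lever is upright to about 0.06 rad (better 0.03)
- lever (a joint): tilt of the lever, rad, about a cross shaft 10 mm above the worktop (140 mm below the middle of the knob): 0 upright, in line with the cross channel; +0.30 fully forward (x of the mixer), -0.30 fully back; both are hard stops. It starts anywhere from -0.28 to 0.28, stays where it is left, and needs about 2 N at the knob. The gate lets it tilt only within 4 mm of the left or the right leg
- gear_knob: the black knob as a solid; its origin is on the tilting shaft, 140 mm below the middle of the knob
- reagent_bottle: loose white bottle with a screw cap, 60 mm diameter, 122 mm tall, standing left of the mixer; origin under its centre
- dropper: loose small dropper bottle with a pointed cap, 29 mm diameter, 85 mm tall, standing right of the mixer; origin under its centre
- tape: loose roll of tape lying flat, 62 mm diameter, 18 mm high, right of the mixer; origin under its centre

How it is judged (in metres and radians):
On the way:
1. the lever is across in the right leg, in line with the cross channel (value of joint across above 0.044 m and value of joint lever between -0.1 and 0.1 rad), for 0.05 s.
At the end, for the whole second after the job is handed in: the lever stands in the right leg (joint across over 0.044 m) and fully forward in the third slot (joint lever over 0.26 of 0.30 rad), left there; the bottle, the dropper bottle and the tape are within 20 mm of where they started (value of joint across above 0.044 m and value of joint lever above 0.26 rad and distance of each of reagent_bottle, dropper, tape from where it was at the start of the episode below 0.02 m); the robot touches nothing.
It fails at once if the knob is pinched or forced (over 36 N from the fingers) (contact force between the fingers and gear_knob above 36 N).
It fails at once if the reagent bottle is moved, lifted or tipped (distance of reagent_bottle from where it was at the start of the episode above 0.02 m or angle between reagent_bottle's own z axis and vertical above 0.3 rad).
It fails at once if the dropper bottle is moved, lifted or tipped (distance of dropper from where it was at the start of the episode above 0.02 m or angle between dropper's own z axis and vertical above 0.3 rad).
It fails at once if the tape roll is moved or lifted (distance of tape from where it was at the start of the episode above 0.02 m).
It also fails if it takes over 58 s, if anything falls off the work surface, if the arm or the gripper's body presses on something with over 40 N, if the wrist force passes 120 N, or if a joint passes its speed limit or range.

ROBOT

A 6-joint arm with a two-finger parallel gripper is mounted at the origin on a cart in front of the work surface, level with it; the furniture and walls round the work are solid. World frame = base frame: x ahead of the robot, y to its left, z up, the work surface at z = 0. Lengths are in mm, angles in rad, forces in N, time in s.
With the tool pointing down it reaches from about 200 to 875 mm from the base axis. Payload 3.4 kg.
Tool frame: the origin (TCP) lies midway between the tips of the shut fingers; the grasp point (between the pads) lies r.pinch_z behind it (r.pinch_z is the distance from the TCP to the grasp point, in mm); z points along the fingers, y is the line along which they close (so a half turn about z gives the same grasp; the last joint's range is limited). The gripper opens to 94 mm and grips with 3 to 60 N. Pads are 16 mm wide; open, the fingers measure 119 mm over their backs; the gripper's body (75 mm by 177 mm) begins 78 mm behind the grasp point.
Start: joints at [-1.399, 0.276, 1.505, -0, 1.361, -0.121], TCP at [165.964, -550.568, 168.893] pointing down, gripper open.
Joint ranges: [-2.89, 2.89], [-0.75, 2.08], [0.22, 2.7], [-1.18, 4.32], [0.11, 2.71], [-2.7, 2.7]. Speed limits (rad/s): [2.57, 2.57, 3.14, 3.14, 3.14, 3.14].

INTERFACE

Orientations are given as a unit quaternion [w, x, y, z].
In Python, from plant import r gives the robot as it stands.
- The arm moves only by the tool servo_tool, never from a script. Its argument "plan" is a list of rows, each a list of 3 entries, a list of its own where there are three numbers: the shift along the tool's x, y, z in mm, then the turn, a rotation vector about the tool's x, y, z in rad, then the opening, from -1 (shut) to 1 (fully open). A call has 1 to 10 rows; each row is the pose to reach, as a shift and turn from the pose commanded when the call began, along the tool's axes at that moment; what a row does not reach only later rows make up. A row lasts 1/12 s, in which the tool goes at most 41.7 mm and 7.16 degrees, less where a joint would pass 70% of its speed; a pose out of reach is approached as far as the arm can. A call with a gripper value outside its range is refused whole. The fingers move at their own pace and stop on an object; the grip force is fixed at half the most. Time passes only in rows, so rows that repeat a pose let the fingers close. It gives the time, the measured TCP pose, the force, the opening and the grip force at its end, in the units of the state.
- r.state(): the state, without advancing time (a new reading comes with each control period).
- r.capture(name): name is "scene" or "top"; returns the picture (420x560x3 uint8, blue, green, red); there is no depth.
- r.camera_model(name): a dict with "intrinsics" (3x3 intrinsics, pixels), "pose" (4x4, takes a point from camera to world coordinates). Camera axes: x right, y down, z forward; pixel columns grow to the right and rows downward; lengths in mm; the calibration is good to about 2 mm. A picture is of the moment at which its call begins. camera_model takes no time and is no camera call.
- r.finish_job(): hands the job in; it is judged then, once.
The state is a dict: "t": time; "q": joint angles; "qvel": joint speeds; "joint_torque": joint torques, N m; "tcp_pos": TCP position; "eef_rot": TCP orientation; "force": force on the tool from outside, world axes, zero at the start; "wrist_torque": the same for the moment, N m; "opening": finger opening in mm; "grasp_force": force on a finger pad.
Only numpy, scipy, OpenCV 4.12 (cv2) and the standard library are available. Lean on these libraries where they do the work, as an engineer would, in place of code of your own. Each camera call takes 0.05 s, during which the arm holds its last target. There are 200 camera calls.

## Working session

There is one attempt and no reset: what is moved stays moved. The work goes in short steps, Python scripts to look and compute and a tool call to move; the robot and the scene stay as the last step left them, time stands still between calls to the robot, and variables do not carry over. Pictures are saved under pics/ and viewed, at most 13 in all, crops included, and the job is handed in when it is done.

Besides the shell and the picture viewer there is one more tool, called after ">>>" in YAML: its name, and indented under it one key for each argument. servo_tool: Moves the arm, as the interface text tells. Its arguments: {"type":"object","properties":{"plan":{"type":"array"}},"required":["plan"]}

```bash
mkdir -p pics
python3 - <<'E'
from plant import r
import cv2,numpy as np
for n in("scene","top"):
    cv2.imwrite(f"pics/{n}0.png",r.capture(n)); m=r.camera_model(n); print(n,np.round(m["intrinsics"],1).tolist(),np.round(m["pose"],3).tolist())
s=r.state();print(s["t"],s["tcp_pos"],s["eef_rot"],s["opening"],r.pinch_z)
E
```

```text
scene [[462.1, 0.0, 274.3], [0.0, 462.1, 209.2], [0.0, 0.0, 1.0]] [[-0.502, -0.577, 0.645, -30.65], [-0.865, 0.323, -0.385, 412.067], [0.014, -0.751, -0.661, 747.057], [0.0, 0.0, 0.0, 1.0]]
top [[476.9, 0.0, 271.9], [0.0, 476.9, 201.3], [0.0, 0.0, 1.0]] [[0.017, -0.995, 0.099, 492.44], [-1.0, -0.019, -0.022, 55.684], [0.024, -0.098, -0.995, 1057.731], [0.0, 0.0, 0.0, 1.0]]
0.1 [ 165.832551   -549.98066012  168.11006406] [-8.05353852e-04  9.89306626e-01  1.45848378e-01 -3.22522262e-05] 94.02383968682835 18.8
```

View pics/scene0.png

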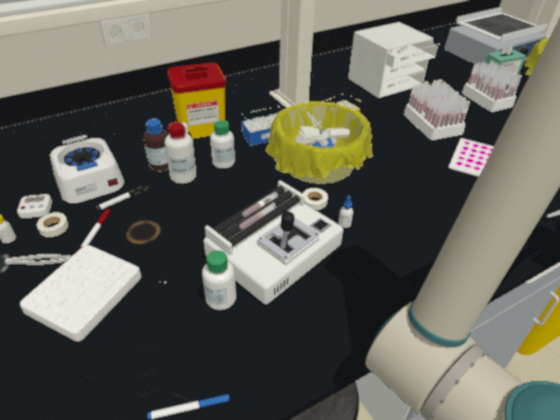

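View pics/top0.png

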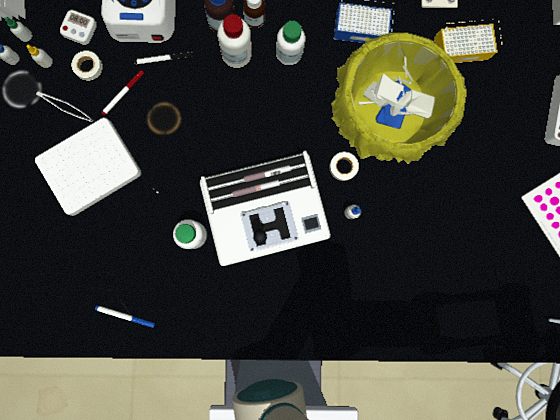

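The top view shows the mixer at about (265,208), its gate at (270,226), the green-capped bottle at (189,235), the dropper at (352,212) and the tape at (344,166). In the scene view the knob is at (288,222). Next I'll zoom in on both.

Run:
```python
import cv2,numpy as np
a=cv2.imread("pics/top0.png")[145:270,190:340]; b=cv2.imread("pics/scene0.png")[180:305,200:350]
cv2.imwrite("pics/z.png",np.vstack([cv2.resize(x,None,fx=4,fy=4,interpolation=cv2.INTER_CUBIC)[:300 if 0 else 500] for x in (a,)]+[])) 
cv2.imwrite("pics/z2.png",cv2.resize(b,None,fx=4,fy=4,interpolation=cv2.INTER_CUBIC))
```

```text
(no output)
```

View pics/z.png

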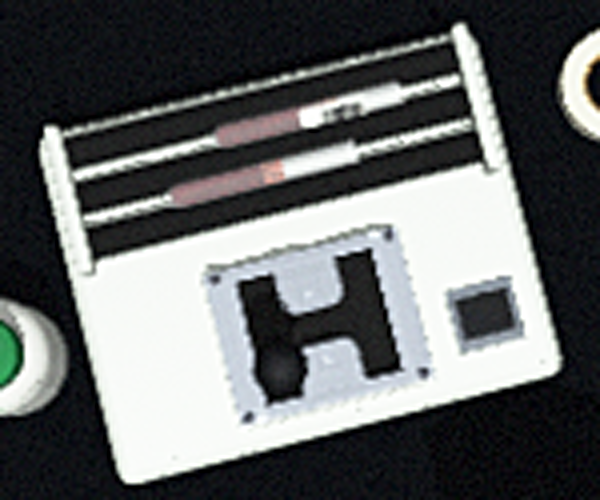

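View pics/z2.png

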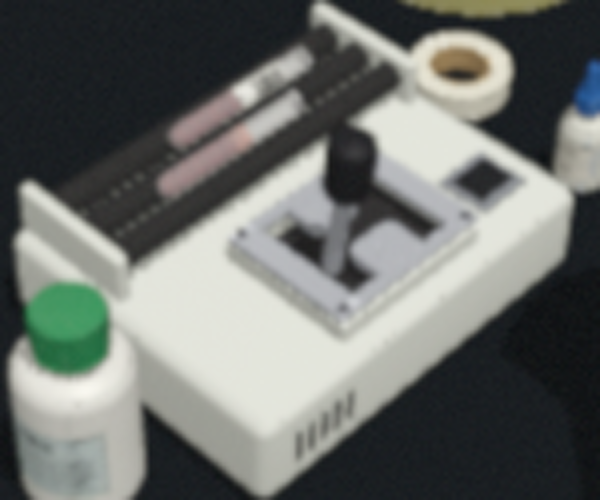

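The crops show the gate screws at (215,279), (388,233), (423,373) and (248,418) in the top crop. The lever is in the left leg and tilted back. The knob is at about (280,365) in the top crop and (351,163) in the scene crop.

```bash
cat > h.py <<'E'
from plant import r
import numpy as np
def ray(n,p):
    m=r.camera_model(n);K=np.array(m["intrinsics"]);T=np.array(m["pose"])
    return T[:3,3],T[:3,:3]@np.linalg.solve(K,[p[0],p[1],1])
def onz(n,p,z):
    o,d=ray(n,p);return o+d*(z-o[2])/d[2]
def tri(p,q):
    o1,d1=ray("top",p);o2,d2=ray("scene",q)
    s=np.linalg.lstsq(np.c_[d1,-d2],o2-o1,rcond=None)[0]
    a,b=o1+s[0]*d1,o2+s[1]*d2;return (a+b)/2,np.linalg.norm(a-b)
E
python3 - <<'E'
from h import *
np.set_printoptions(precision=1,suppress=True)
t=lambda x,y:(190+x/4-.375,145+y/4-.375)
s=lambda x,y:(200+x/4-.375,180+y/4-.375)
c=[onz("top",t(*p),79) for p in[(215,279),(388,233),(423,373),(248,418)]]
m=np.mean(c,0);print("gate",m,*c)
h=[onz("top",t(*p),62)for p in[(128,483),(560,368)]];d=h[0]-h[1];print(h,"yaw housing",np.arctan2(-d[0],d[1]),np.linalg.norm(d))
e=(c[0]-c[1])+(c[3]-c[2]);f=c[0]-c[3]+c[1]-c[2];y2=np.arctan2(-e[0],e[1]);y3=np.arctan2(f[1],f[0]);print(y2,y3)
g=[onz("scene",s(*p),79) for p in[(237,250),(365,150),(466,217),(343,308)]];print("gate scene",np.mean(g,0))
k,err=tri(t(280,365),s(351,163));print("knob",k,err)
for n,yaw in(("h",np.arctan2(-d[0],d[1])),("p",(y2+y3)/2)):
  R=np.array([[np.cos(yaw),np.sin(yaw)],[-np.sin(yaw),np.cos(yaw)]]);print(n,"knob rel",R@(k-m)[:2])
print("bottle",onz("top",(188,233),122),"dropper",onz("top",(352,212),70),"tape",onz("top",(344,166),18))
E
```

```text
gate [538.7  38.6  79. ] [561.6  92.2  79. ] [587.    3.6  79. ] [515.3 -15.3  79. ] [490.9  73.8  79. ]
[array([456.4, 135.3,  62. ]), array([519.5, -88.2,  62. ])] yaw housing 0.2752164552509905 232.24394127063718
0.27343437809933635 0.2563793389594499
gate scene [533.   41.7  79. ]
knob [515.9  57.2 146.1] 1.5836737083666788
h knob rel [-16.9  24.1]
p knob rel [-17.1  23.9]
bottle [520.2 197.7 122. ] dropper [ 571.3 -133.6   70. ] tape [ 677.4 -125.8   18. ]
```

>>> servo_tool:
  plan:
    - [[240,-240,0],[0,0,0.025],-1]
    - [[240,-240,0],[0,0,0.025],-1]
    - [[240,-240,0],[0,0,0.025],-1]
    - [[240,-240,0],[0,0,0.025],-1]
    - [[240,-240,0],[0,0,0.025],-1]
    - [[240,-240,0],[0,0,0.025],-1]
    - [[240,-240,0],[0,0,0.025],-1]
    - [[240,-240,0],[0,0,0.025],-1]
    - [[240,-240,0],[0,0,0.025],-1]
    - [[240,-240,0],[0,0,0.025],-1]

```text
t: 0.93
tcp_pos: [327.0, -249.2, 168.8]
eef_rot: [-0.0, 0.991, 0.136, 0.0]
force: [0.1, -1.0, 0.2]
opening: 31.1
grasp_force: 0.0
```

```bash
cat >> h.py <<'E'
G=np.array([538,39.]);YAW=0.268
def rel(p=None):
    s=r.state();p=s["tcp_pos"];c,n=np.cos(YAW),np.sin(YAW)
    w,x,y,z=s["eef_rot"];yaw=2*np.arctan2(y,x)
    v=np.array([[c,n],[-n,c]])@(np.array(p[:2])-G);f=np.array([[c,n],[-n,c]])@np.array(s["force"][:2])
    print("t",round(s["t"],2),"rel",v.round(1),"z",round(p[2],1),"yaw",round(yaw,3),"F",f.round(1),round(s["force"][2],1),"open",round(s["opening"],1))
E
python3 -c "from h import *;rel()"
```

```text
t 0.93 rel [-279.7 -222. ] z 168.8 yaw 0.273 F [-0.2 -1. ] 0.2 open 31.1
```

>>> servo_tool:
  plan:
    - [[215,-245,0],[0,0,0],-1]
    - [[215,-245,0],[0,0,0],-1]
    - [[215,-245,0],[0,0,0],-1]
    - [[215,-245,0],[0,0,0],-1]
    - [[215,-245,0],[0,0,0],-1]
    - [[215,-245,0],[0,0,0],-1]
    - [[215,-245,0],[0,0,0],-1]
    - [[215,-245,0],[0,0,0],-1]
    - [[215,-245,0],[0,0,0],-1]
    - [[215,-245,25],[0,0,0],-1]

```text
t: 1.77
tcp_pos: [474.2, 41.2, 146.8]
eef_rot: [0.001, 0.991, 0.135, 0.004]
force: [0.7, -0.6, -0.9]
opening: 0.7
grasp_force: 0.0
```

```bash
python3 -c "from h import *;rel()"
```

```text
t 1.77 rel [-60.9  19. ] z 146.8 yaw 0.27 F [ 0.5 -0.7] -0.9 open 0.7
```

>>> servo_tool:
  plan:
    - [[0,-5,5],[0,0,0],-1]
    - [[8,-5,5],[0,0,0],-1]
    - [[14,-5,5],[0,0,0],-1]
    - [[18,-5,5],[0,0,0],-1]
    - [[22,-5,5],[0,0,0],-1]
    - [[25,-5,5],[0,0,0],-1]
    - [[28,-5,5],[0,0,0],-1]
    - [[30,-5,5],[0,0,0],-1]
    - [[32,-5,5],[0,0,0],-1]
    - [[32,-5,5],[0,0,0],-1]

```text
t: 2.6
tcp_pos: [498.9, 55.0, 138.9]
eef_rot: [0.0, 0.991, 0.134, 0.0]
force: [0.3, 0.1, 0.6]
opening: 0.7
grasp_force: 0.0
```

Run:
```python
from h import *
import cv2
rel()
a=r.capture("top")[185:265,220:320];b=r.capture("scene")[170:290,200:350]
cv2.imwrite("pics/c1.png",np.hstack([cv2.resize(a,(400,320),interpolation=2),cv2.resize(b,(400,320),interpolation=2)]))
```

```text
t 2.6 rel [-33.5  25.8] z 138.9 yaw 0.268 F [ 0.3 -0. ] 0.6 open 0.7
```

View pics/c1.png

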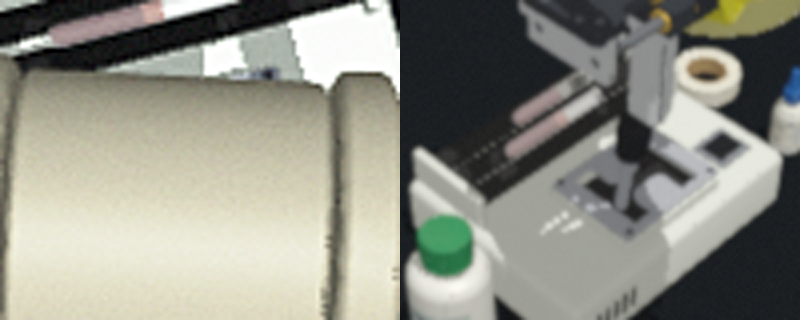

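The arm blocks the top view. The scene view shows the finger right behind the knob, with the lever still leaning back.

>>> servo_tool:
  plan:
    - [[1.5,0,0],[0,0,0],-1]
    - [[3,0,0],[0,0,0],-1]
    - [[4.5,0,0],[0,0,0],-1]

```text
t: 2.95
tcp_pos: [502.9, 56.2, 138.9]
eef_rot: [0.0, 0.991, 0.134, 0.0]
force: [0.4, -1.2, -0.9]
opening: 0.2
grasp_force: 0.0
```

>>> servo_tool:
  plan:
    - [[1.5,0,0],[0,0,0],-1]
    - [[3,0,0],[0,0,0],-1]
    - [[4,0,0],[0,0,0],-1]

```text
t: 3.2
tcp_pos: [507.0, 57.2, 138.8]
eef_rot: [0.0, 0.991, 0.134, 0.0]
force: [0.6, 0.1, 0.1]
opening: 0.7
grasp_force: 0.0
```

Run:
```python
from h import *
import cv2
rel()
b=r.capture("scene")
cv2.imwrite("pics/c2.png",cv2.resize(b[180:270,225:345],(800,600),interpolation=2))
```

```text
t 3.2 rel [-25.1  25.8] z 138.8 yaw 0.268 F [ 0.6 -0. ] 0.1 open 0.7
```

View pics/c2.png

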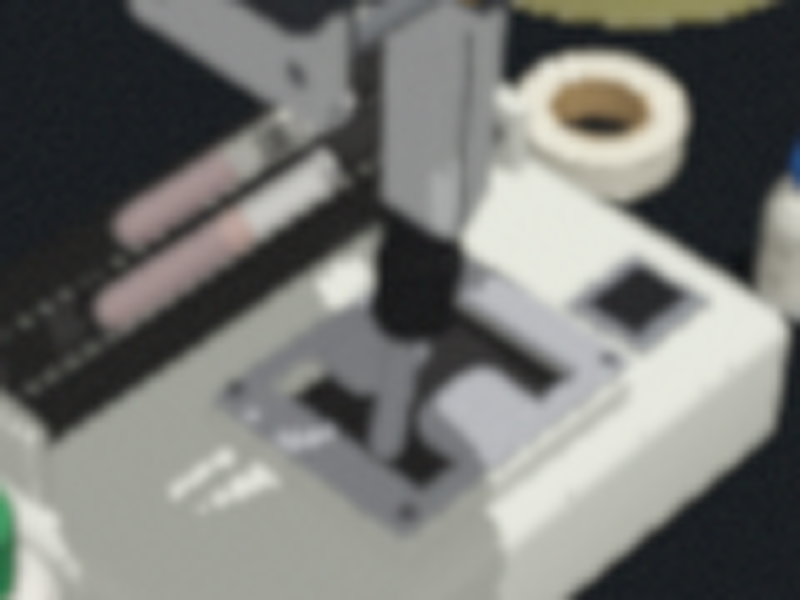

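The scene view shows the grey finger ending at about (430,220) in the crop, with black below it and the stem unmoved. I need to check the geometry by projection.

Run:
```python
from h import *
np.set_printoptions(precision=1,suppress=True)
def proj(n,p):
    m=r.camera_model(n);T=np.linalg.inv(m["pose"]);q=m["intrinsics"]@(T[:3,:3]@p+T[:3,3]);return q[:2]/q[2]
c,n=np.cos(YAW),np.sin(YAW);W=lambda x,y,z:np.array([538+c*x-n*y,39+n*x+c*y,z])
p=r.state()["tcp_pos"];crop=lambda q:(q-[225,180])*6.667
print("tcp crop",crop(proj("scene",p)), "tcp+18.8",crop(proj("scene",p+[0,0,18.8])))
for th in(-.2,-.15,-.1,-.05,0,.05,.1):
    f=lambda s:W(s*np.sin(th),25,10+s*np.cos(th))
    print(th,"scene mid",proj("scene",f(140)),"bot",proj("scene",f(118)),"top mid",proj("top",f(140)),"top top",proj("top",f(160)))
```

```text
tcp crop [427.9 305.9] tcp+18.8 [430.2 257.6]
-0.2 scene mid [290.7 223.2] bot [288.7 230.3] top mid [260.6 242.1] top top [261.1 244. ]
-0.15 scene mid [288.1 221. ] bot [286.5 228.4] top mid [259.7 238.6] top top [260.1 239.9]
-0.1 scene mid [285.5 218.9] bot [284.3 226.6] top mid [258.8 235. ] top top [259.  235.7]
-0.05 scene mid [282.8 217. ] bot [282.1 225. ] top mid [257.9 231.4] top top [258.  231.6]
0 scene mid [280.2 215.1] bot [280.  223.5] top mid [257.  227.9] top top [256.9 227.4]
0.05 scene mid [277.6 213.5] bot [277.8 222.1] top mid [256.1 224.3] top top [255.9 223.2]
0.1 scene mid [275. 212.] bot [275.7 220.8] top mid [255.2 220.8] top top [254.8 219.1]
```

>>> servo_tool:
  plan:
    - [[1,0,0],[0,0,0],-1]
    - [[2,0,0],[0,0,0],-1]
    - [[3,0,0],[0,0,0],-1]
    - [[3,0,0],[0,0,0],-1]

```text
t: 3.58
tcp_pos: [509.9, 58.0, 138.8]
eef_rot: [0.0, 0.991, 0.134, 0.0]
force: [-0.4, -0.0, 0.2]
opening: 0.8
grasp_force: 0.0
```

```bash
cat >> h.py <<'E'
import cv2
def patch(g=None):
    if g is None: g=r.capture("scene")
    g=cv2.cvtColor(g,cv2.COLOR_BGR2GRAY)
    for y in range(216,236): print(y,*["%3d"%v for v in g[y,268:296]])
E
python3 - <<'E'
from h import *
patch(cv2.imread("pics/scene0.png"));rel();patch()
E
```

```text
216  53  53  52  52  50  47  50  56  73 102 136 163 168 126  64  39  41  45  46  51  53  53  49  46  46  85 158 210
217  53  51  51  48  50  48  64  91 115 141 172 196 194 133  53  37  39  46  51  56  60  58  54  49  45  69 138 196
218  52  49  50  47  57  74 105 139 159 176 201 215 203 132  45  34  38  43  51  58  61  60  55  48  43  63 127 183
219  48  47  51  66  92 119 153 185 195 205 219 223 203 130  41  31  33  39  46  50  53  52  48  44  37  62 126 177
220  49  57  72 100 133 160 187 213 220 223 226 221 197 122  39  29  29  33  35  38  41  42  39  34  36  67 130 177
221  66  93 120 146 171 191 207 222 227 227 225 217 184 109  35  27  26  30  30  33  33  33  32  32  40  77 137 177
222 102 136 167 189 204 217 222 226 227 226 223 208 172  98  34  28  25  29  27  31  30  29  29  31  43  90 146 179
223 146 173 200 217 222 226 227 227 227 223 213 192 152  84  31  27  27  28  29  28  29  28  31  31  46  96 150 177
224 189 203 219 226 227 227 227 226 222 215 199 174 128  65  28  24  28  27  28  30  31  28  28  32  47  89 137 164
225 217 222 226 226 227 226 223 217 212 200 186 167 121 
[... 2909 characters left out ...]
  41
230 148 136 129 125 122 122 121 121 121 122 123 122 120 110  91  68  55  46  43  45  50  46  44  47  52  52  51  48
231 136 126 124 122 121 122 120 120 121 121 122 122 121 118 112  98  88  83  80  85  88  71  54  52  52  52  52  52
232 127 122 125 124 121 120 121 121 121 122 122 122 122 119 117 115 113 110 109 116 115  87  58  53  53  53  52  52
233 123 126 128 128 125 121 121 121 122 122 122 122 121 120 118 118 119 119 120 120 112  82  58  54  54  52  53  53
234 127 134 139 141 136 125 120 120 122 122 122 122 122 121 117 119 120 121 118 108  90  66  54  53  54  53  58  69
235 136 146 151 149 141 123 110 112 120 122 122 122 122 119 119 118 120 120 112  92  67  55  53  54  57  70  90 114
```

>>> servo_tool:
  plan:
    - [[-20,0,0],[0,0,0],-1]
    - [[-40,0,0],[0,0,0],-1]
    - [[-40,0,0],[0,0,0],-1]

```text
t: 3.88
tcp_pos: [467.1, 47.0, 138.6]
eef_rot: [-0.0, 0.991, 0.133, -0.002]
force: [-1.1, 0.4, -0.5]
opening: 0.3
grasp_force: 0.0
```

Run:
```python
from h import *
rel()
b=r.capture("scene")[165:270,235:375].astype(float)/255
cv2.imwrite("pics/c3.png",cv2.resize((255*b**.5).astype('uint8'),(800,600),interpolation=2))
m=r.camera_model("scene");T=np.linalg.inv(m["pose"]);p=r.state()["tcp_pos"];q=m["intrinsics"]@(T[:3,:3]@p+T[:3,3]);print((q[:2]/q[2]-[235,165])*5.714)
```

```text
t 3.88 rel [-66.2  26.5] z 138.6 yaw 0.268 F [-0.9  0.7] -0.5 open 0.3
[395.25013816 405.975558  ]
```

View pics/c3.png

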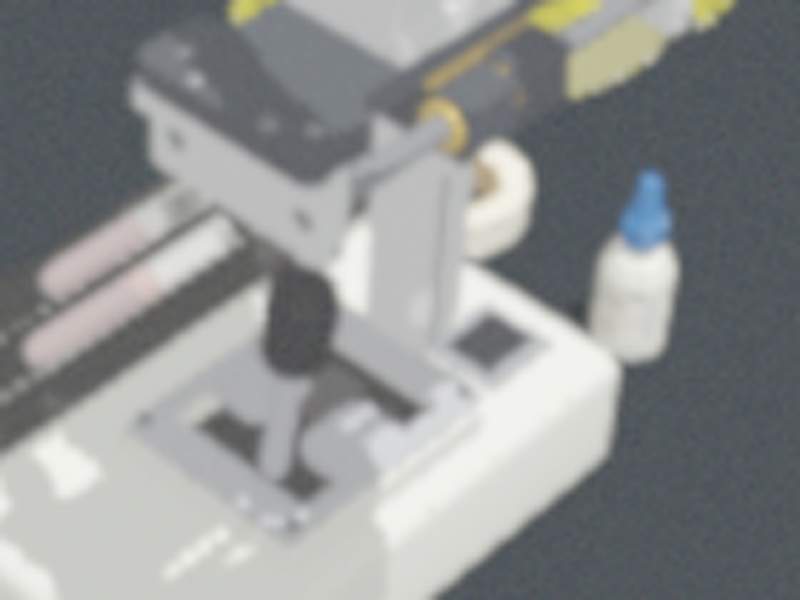

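The grey fingertip ends at crop (405,340), about 11 px above where the TCP projects. So the real tip is higher than assumed, and it passed over the knob. I'll lower 27 mm, which still clears the plate either way, and push again.

>>> servo_tool:
  plan:
    - [[0,1,27],[0,0,0],-1]
    - [[0,1,27],[0,0,0],-1]
    - [[8,1,27],[0,0,0],-1]
    - [[14,1,27],[0,0,0],-1]
    - [[18,1,27],[0,0,0],-1]
    - [[21,1,27],[0,0,0],-1]
    - [[24,1,27],[0,0,0],-1]
    - [[27,1,27],[0,0,0],-1]
    - [[30,1,27],[0,0,0],-1]

```text
t: 4.68
tcp_pos: [500.1, 54.4, 112.0]
eef_rot: [0.0, 0.991, 0.134, -0.0]
force: [-1.8, -0.8, 2.1]
opening: 0.4
grasp_force: 1.1
```

>>> servo_tool:
  plan:
    - [[1.5,0,0],[0,0,0],-1]
    - [[3,0,0],[0,0,0],-1]
    - [[4,0,0],[0,0,0],-1]

```text
t: 4.93
tcp_pos: [504.1, 55.5, 111.9]
eef_rot: [0.0, 0.991, 0.133, -0.0]
force: [-1.8, -0.0, 2.4]
opening: 0.5
grasp_force: 1.0
```

Run:
```python
from h import *
rel()
b=r.capture("scene");patch(b)
b=b[165:270,235:375].astype(float)/255
cv2.imwrite("pics/c4.png",cv2.resize((255*b**.5).astype('uint8'),(800,600),interpolation=2))
```

```text
t 4.93 rel [-28.3  24.8] z 111.9 yaw 0.268 F [-1.8  0.4] 2.4 open 0.5
216  34  34  36  37  35  35  37  41  39  28  27  27  27  32  49  94 133 143 143 143 144 143 144 145 143 141 131 120
217  36  36  35  34  37  42  57  72  63  39  29  26  29  28  49  93 134 143 143 142 143 144 145 144 144 140 132 122
218  36  34  34  41  51  71  97 110  89  48  29  30  30  28  47  94 133 143 143 143 143 143 144 144 142 141 131 121
219  35  37  45  62  93 117 133 136 102  53  29  28  28  28  49  94 132 143 143 144 143 143 144 143 143 140 131 120
220  40  52  71 101 132 150 154 144 104  51  27  28  27  29  45  88 126 140 143 143 144 143 143 144 143 141 131 119
221  63  93 117 137 152 159 159 145 105  53  28  30  29  27  37  70 107 128 137 142 143 143 144 145 143 140 131 120
222 100 132 149 156 159 160 160 146 106  54  27  29  28  29  30  42  70  98 121 133 139 144 143 144 143 141 131 121
223 136 152 159 161 161 161 162 155 125  70  33  28  28  28  28  30  38  60  86 108 128 138 141 143 143 138 127 121
224 155 159 161 162 161 163 172 181 163 106  46  24  27  28  29  27  27  33  46  71  98 122 133 139 14
[... 589 characters left out ...]
  35
230 149 136 130 125 122 122 121 121 121 121 121 119 120 121 122 122 122 127 147 167 156 103  53  44  45  43  36  36
231 136 126 123 123 122 121 121 120 122 122 121 119 120 121 123 122 120 128 145 160 149 102  58  43  38  38  36  38
232 126 123 123 123 122 121 122 121 122 123 122 118 119 122 122 122 121 127 135 134 120  86  50  39  34  35  36  43
233 123 125 128 128 125 122 121 122 122 122 121 118 122 122 122 121 119 121 121 114  97  66  42  35  35  38  45  51
234 128 133 138 142 135 126 120 121 122 122 122 119 120 122 123 120 116 114 106  93  73  48  36  36  41  47  56  67
235 136 146 152 150 142 122 111 113 119 120 121 119 120 121 122 118 111  98  78  59  45  39  39  42  54  68  89 114
```

View pics/c4.png

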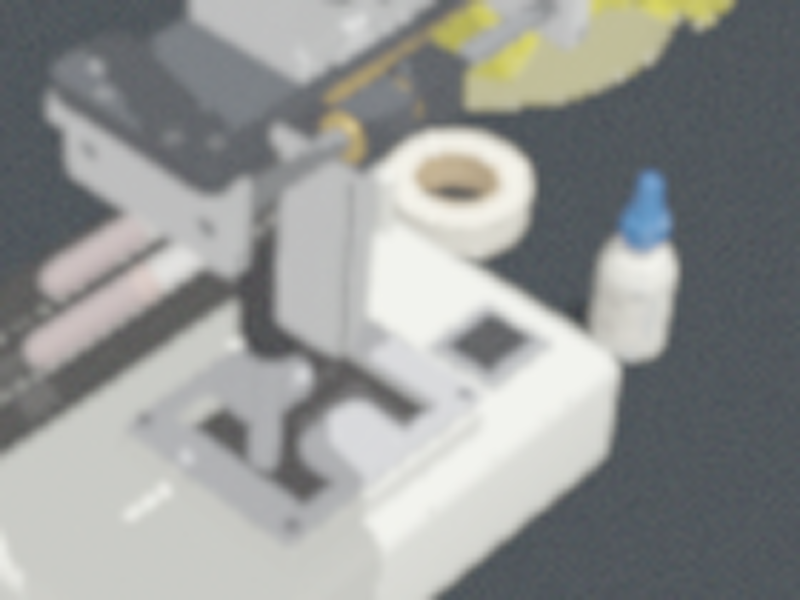

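Now in contact: the knob has moved to crop (265,310), with about 2 N of push force. Its left edge moved about 4.9 px, or 0.093 rad. I'll push 4.5 mm more, back off, and go round to the left side.

>>> servo_tool:
  plan:
    - [[1.5,0,0],[0,0,0],-1]
    - [[3,0,0],[0,0,0],-1]
    - [[4.5,0,0],[0,0,0],-1]
    - [[4.5,0,0],[0,0,0],-1]
    - [[-12,0,0],[0,0,0],-1]
    - [[-25,0,0],[0,0,0],-1]
    - [[-25,-25,0],[0,0,0],-1]
    - [[-25,-50,0],[0,0,0],-1]
    - [[-25,-50,0],[0,0,0],-1]

```text
t: 5.73
tcp_pos: [465.3, 99.9, 111.9]
eef_rot: [-0.001, 0.991, 0.134, 0.0]
force: [0.1, -0.7, 0.2]
opening: 0.5
grasp_force: 0.0
```

Run:
```python
from h import *
rel()
b=r.capture("scene");patch(b);b=b[165:270,235:375].astype(float)/255
t=r.capture("top")[165:270,200:340].astype(float)/255
cv2.imwrite("pics/c5.png",np.hstack([cv2.resize((255*x**.5).astype('uint8'),(400,300),interpolation=2) for x in(b,t)]))
```

```text
t 5.73 rel [-54.   77.9] z 111.9 yaw 0.269 F [-0.1 -0.7] 0.2 open 0.5
216  40  46  54  63  69  74  77  79  78  79  85  96 109 126 136 135 127 109  83  63  65  85 113 151 191 213 223 229
217  45  55  66  72  76  77  79  78  81  88 103 118 132 139 143 143 139 129 106  94 100 119 139 162 188 199 209 221
218  59  65  74  76  77  79  78  84  94 109 125 137 142 144 144 144 142 131 115 123 128 138 149 168 186 192 197 206
219  72  74  77  79  79  81  88 101 118 130 139 144 144 145 144 144 141 130 118 134 140 143 150 171 186 191 192 195
220  77  76  80  82  90 103 111 125 137 142 143 145 145 144 143 145 142 130 118 136 143 146 153 171 187 190 191 192
221  78  80  87 108 134 148 140 140 143 144 145 145 145 145 145 143 142 131 118 136 143 144 150 166 183 190 190 191
222  82  97 129 162 185 187 158 144 144 144 144 143 145 146 144 143 142 129 118 135 143 143 144 153 170 181 187 190
223 108 147 184 206 214 201 163 144 144 143 144 144 146 145 145 143 140 130 119 136 142 142 137 132 143 159 175 185
224 160 196 219 227 224 203 164 146 144 144 143 144 145 146 144 144 141 130 118 137 143 142 132 111 11
[... 589 characters left out ...]
  41
230 195 173 154 133 126 132 141 145 143 143 145 144 145 145 143 143 136 122 124 137 144 141 124  82  56  54  52  47
231 173 153 132 124 126 134 141 144 144 144 144 144 145 146 144 143 136 120 124 139 143 140 122  79  54  53  54  52
232 140 133 126 126 126 134 142 144 144 144 144 144 145 145 144 141 135 121 124 139 142 139 121  78  55  53  52  53
233 125 127 130 130 130 135 142 144 144 144 144 145 145 145 144 142 134 120 126 139 142 139 117  77  54  54  54  54
234 129 135 141 142 140 140 143 144 144 145 145 145 145 145 144 142 133 120 128 140 142 136 112  73  55  54  55  59
235 137 148 153 151 147 141 143 143 145 144 145 144 145 145 144 142 133 118 130 141 141 135 110  72  57  60  67  79
```

View pics/c5.png

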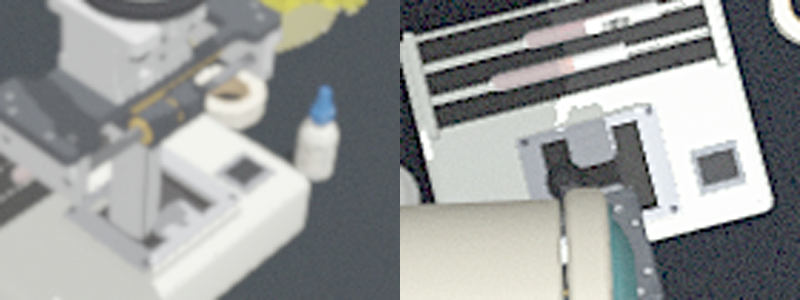

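The top view (right half) now shows the knob at about crop (562,185), near the cross channel line. I'll measure it numerically.

Run:
```python
from h import *
a=cv2.cvtColor(cv2.imread("pics/top0.png"),cv2.COLOR_BGR2GRAY);g=cv2.cvtColor(r.capture("top"),cv2.COLOR_BGR2GRAY)
print("init")
for y in range(226,249): print(y,*["%3d"%v for v in a[y,246:276]])
print("now")
for y in range(214,240): print(y,*["%3d"%v for v in g[y,246:276]])
```

```text
init
226 211 209 211 211 232 137  10  20  24  22  19  18  21  28  22  22  12  20  32  34  35  35  32  39  32  37  34  34  30  34
227 212 209 210 214 220 137  19  13  18  19  25  17  18  20  27  27  14  35  37  36  40  39  40  38  29  32  30  38  32  29
228 214 207 208 214 216 166  67   6  18  24  20  24  16  14  23  10  16  28  44  33  27  33  30  34  20  14   1  11   1  15
229 209 206 208 211 217 237 137   0  13  21  11  13  13   2  13  23  19  32  42  28  21  20  18   5   0  13  33  52  83 104
230 207 210 203 212 211 229 137  21  21  23  14  19   7  13  11  16  18  29  32  20  10  11  27  51  82  97 130 168 216 230
231 205 211 208 212 216 218 158  54  11  14   8  12  21  11  20  11  13  13  15  33  87 103 128 166 215 225 222 214 213 215
232 208 213 208 211 215 215 206 109   6   7  21  18  24  15  22  24  18  12   0  91 215 238 220 216 212 211 213 210 210 206
233 208 210 207 208 212 214 238 142   0   6  25  28  29  28  23  23  23  28   4  64 186 215 208 203 210 212 207 202 209 206
234 208 207 211 214 208 216 231 139   4  19  18  27  39  37  37  33  33  32  10   0  68 189 211 201 216
[... 4284 characters left out ...]
  21  19  83 106 114 118 122 119 121 120 124 120 124 125 121 121  92  74  68  66
235  92  94  91  99  93  97 102  99 110 101  51  16  84 110 121 128 129 123 127 128 131 129 133 133 130 122  98  68  68  61
236 109 102 104 105 112 104 108 111 112 110  58  11  84 113 129 131 133 134 131 130 134 136 131 135 132 127  98  56  51  55
237 113 111 122 111 116 116 117 120 115 124  64  13  84 121 129 137 137 140 137 137 137 138 139 137 144 129 109  64  45  66
238 121 122 125 126 128 123 125 120 125 124  68  18  92 122 141 145 148 142 146 145 142 145 142 139 145 133 125  69  43  59
239 131 126 128 132 127 129 135 132 133 134  79  34  91 125 136 147 150 150 146 146 147 146 148 149 151 145 134  83  49  52
```

Two independent estimates put the lever at about -0.01 to -0.025 rad, so it is in line. Now I'll go beside the knob and push right.

>>> servo_tool:
  plan:
    - [[27,0,0],[0,0,0],-1]
    - [[53,0,0],[0,0,0],-1]
    - [[53,0,0],[0,0,0],-1]
    - [[53,8,0],[0,0,0],-1]
    - [[53,16,0],[0,0,0],-1]
    - [[53,21,0],[0,0,0],-1]
    - [[53,25,0],[0,0,0],-1]
    - [[53,28,0],[0,0,0],-1]

```text
t: 6.55
tcp_pos: [524.3, 83.9, 111.8]
eef_rot: [-0.001, 0.991, 0.133, -0.001]
force: [0.9, 3.6, -0.5]
opening: 0.2
grasp_force: 1.4
```

>>> servo_tool:
  plan:
    - [[0,2,0],[0,0,0],-1]
    - [[0,4,0],[0,0,0],-1]
    - [[0,6,0],[0,0,0],-1]

```text
t: 6.8
tcp_pos: [526.1, 78.5, 111.8]
eef_rot: [-0.0, 0.991, 0.134, -0.0]
force: [-1.1, 1.8, -0.5]
opening: 0.4
grasp_force: 1.3
```

```bash
python3 -c "from h import *;rel()"
```

```text
t 6.8 rel [-1.  41.2] z 111.8 yaw 0.268 F [-0.6  2.1] -0.5 open 0.4
```

>>> servo_tool:
  plan:
    - [[0,3,0],[0,0,0],-1]
    - [[0,6,0],[0,0,0],-1]
    - [[0,9,0],[0,0,0],-1]
    - [[0,12,0],[0,0,0],-1]
    - [[0,15,0],[0,0,0],-1]
    - [[0,18,0],[0,0,0],-1]
    - [[0,20,0],[0,0,0],-1]

```text
t: 7.38
tcp_pos: [532.1, 58.5, 111.8]
eef_rot: [0.0, 0.991, 0.133, -0.0]
force: [-2.7, 2.5, 0.5]
opening: 0.3
grasp_force: 1.3
```

>>> servo_tool:
  plan:
    - [[0,3,0],[0,0,0],-1]
    - [[0,6,0],[0,0,0],-1]
    - [[0,9,0],[0,0,0],-1]
    - [[0,12,0],[0,0,0],-1]
    - [[0,14,0],[0,0,0],-1]
    - [[0,16,0],[0,0,0],-1]

```text
t: 7.88
tcp_pos: [536.4, 43.2, 111.8]
eef_rot: [0.0, 0.991, 0.133, -0.0]
force: [-2.5, 1.6, 0.0]
opening: 0.3
grasp_force: 1.3
```

```bash
python3 -c "from h import *;rel()"
```

```text
t 7.88 rel [-0.4  4.5] z 111.8 yaw 0.268 F [-2.   2.2] 0.0 open 0.3
```

>>> servo_tool:
  plan:
    - [[0,1,0],[0,0,0],-1]
    - [[0,2,0],[0,0,0],-1]
    - [[0,2,0],[0,0,0],-1]

```text
t: 8.13
tcp_pos: [536.9, 41.4, 111.8]
eef_rot: [0.0, 0.991, 0.133, -0.0]
force: [-2.3, 1.4, -0.2]
opening: 0.6
grasp_force: 1.1
```

>>> servo_tool:
  plan:
    - [[0,1,0],[0,0,0],-1]
    - [[0,1.5,0],[0,0,0],-1]

```text
t: 8.3
tcp_pos: [537.3, 40.1, 111.8]
eef_rot: [0.0, 0.991, 0.134, -0.0]
force: [-2.4, 2.4, -0.5]
opening: 0.4
grasp_force: 1.3
```

```bash
python3 -c "from h import *;rel()"
```

```text
t 8.3 rel [-0.4  1.3] z 111.8 yaw 0.268 F [-1.7  3. ] -0.5 open 0.4
```

>>> servo_tool:
  plan:
    - [[0,0.7,0],[0,0,0],-1]
    - [[0,1.4,0],[0,0,0],-1]

```text
t: 8.47
tcp_pos: [537.6, 38.8, 111.8]
eef_rot: [0.0, 0.991, 0.134, -0.0]
force: [-2.2, 2.4, -0.0]
opening: 0.7
grasp_force: 1.3
```

>>> servo_tool:
  plan:
    - [[0,0.7,0],[0,0,0],-1]
    - [[0,1.4,0],[0,0,0],-1]

```text
t: 8.63
tcp_pos: [538.0, 37.5, 111.8]
eef_rot: [-0.0, 0.991, 0.134, -0.0]
force: [-2.4, 1.8, -0.1]
opening: 0.6
grasp_force: 1.5
```

>>> servo_tool:
  plan:
    - [[0,0.7,0],[0,0,0],-1]
    - [[0,1.4,0],[0,0,0],-1]

```text
t: 8.8
tcp_pos: [538.2, 36.7, 111.9]
eef_rot: [-0.001, 0.991, 0.133, -0.0]
force: [-2.5, 4.6, 0.6]
opening: 0.4
grasp_force: 2.4
```

>>> servo_tool:
  plan:
    - [[0,0.7,0],[0,0,0],-1]
    - [[0,1.4,0],[0,0,0],-1]

```text
t: 8.97
tcp_pos: [538.4, 35.9, 111.9]
eef_rot: [-0.001, 0.991, 0.133, -0.0]
force: [-2.8, 6.2, 2.4]
opening: 0.3
grasp_force: 3.2
```

Run:
```python
from h import *
rel()
b=r.capture("scene")[165:270,235:375].astype(float)/255
cv2.imwrite("pics/c6.png",cv2.resize((255*b**.5).astype('uint8'),(800,600),interpolation=2))
```

```text
t 8.97 rel [-0.4 -3. ] z 111.9 yaw 0.267 F [-1.   6.7] 2.4 open 0.3
```

View pics/c6.png

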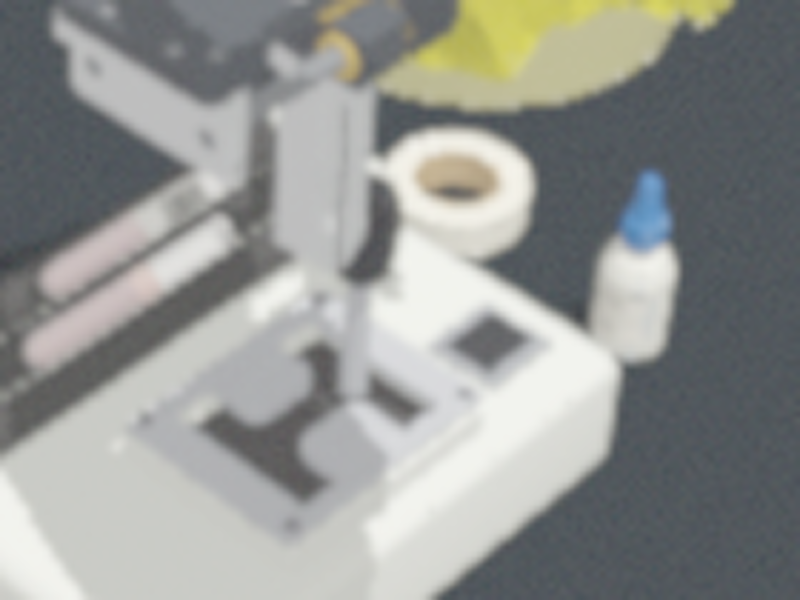

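The lever stands in the right leg at its stop (stem at crop (357,350)), with force rising to 6.7 N. I'll back off and go round behind the knob.

>>> servo_tool:
  plan:
    - [[0,-10,0],[0,0,0],-1]
    - [[0,-20,0],[0,0,0],-1]
    - [[-25,-20,0],[0,0,0],-1]
    - [[-50,-20,0],[0,0,0],-1]
    - [[-50,-20,0],[0,0,0],-1]
    - [[-50,2,0],[0,0,0],-1]
    - [[-50,23,0],[0,0,0],-1]
    - [[-50,23,0],[0,0,0],-1]
    - [[-40,23,0],[0,0,0],-1]
    - [[-30,23,0],[0,0,0],-1]

```text
t: 9.85
tcp_pos: [517.2, 5.2, 112.2]
eef_rot: [0.0, 0.991, 0.133, 0.001]
force: [0.5, -0.1, 0.3]
opening: 0.6
grasp_force: 0.0
```

>>> servo_tool:
  plan:
    - [[4,0,0],[0,0,0],-1]
    - [[8,0,0],[0,0,0],-1]
    - [[11,0,0],[0,0,0],-1]
    - [[14,0,0],[0,0,0],-1]
    - [[17,0,0],[0,0,0],-1]
    - [[20,0,0],[0,0,0],-1]

```text
t: 10.35
tcp_pos: [535.0, 10.4, 111.8]
eef_rot: [-0.0, 0.991, 0.134, -0.0]
force: [-2.1, 0.8, 1.1]
opening: 0.6
grasp_force: 1.0
```

```bash
python3 -c "from h import *;rel()"
```

```text
t 10.35 rel [-10.5 -26.8] z 111.8 yaw 0.268 F [-1.8  1.3] 1.1 open 0.6
```

>>> servo_tool:
  plan:
    - [[3,0,0],[0,0,0],-1]
    - [[6,0,0],[0,0,0],-1]
    - [[9,0,0],[0,0,0],-1]
    - [[12,0,0],[0,0,0],-1]
    - [[15,0,0],[0,0,0],-1]
    - [[18,0,0],[0,0,0],-1]
    - [[20,0,0],[0,0,0],-1]

```text
t: 10.93
tcp_pos: [554.7, 15.3, 111.5]
eef_rot: [0.0, 0.991, 0.134, -0.0]
force: [-2.0, -0.1, -0.7]
opening: 0.3
grasp_force: 0.8
```

>>> servo_tool:
  plan:
    - [[1,0,0],[0,0,0],-1]
    - [[2,0,0],[0,0,0],-1]
    - [[3,0,0],[0,0,0],-1]

```text
t: 11.18
tcp_pos: [557.5, 15.9, 111.8]
eef_rot: [0.0, 0.991, 0.134, -0.0]
force: [-1.9, -0.8, -0.8]
opening: 0.8
grasp_force: 0.8
```

>>> servo_tool:
  plan:
    - [[1,0,0],[0,0,0],-1]
    - [[2,0,0],[0,0,0],-1]

```text
t: 11.35
tcp_pos: [559.4, 16.4, 111.9]
eef_rot: [0.0, 0.991, 0.133, 0.0]
force: [-1.8, -0.0, -0.4]
opening: 0.2
grasp_force: 0.8
```

```bash
python3 -c "from h import *;rel()"
```

```text
t 11.35 rel [ 14.7 -27.5] z 111.9 yaw 0.268 F [-1.7  0.5] -0.4 open 0.2
```

>>> servo_tool:
  plan:
    - [[0.8,0,0],[0,0,0],-1]
    - [[1.6,0,0],[0,0,0],-1]

```text
t: 11.52
tcp_pos: [561.0, 16.9, 111.9]
eef_rot: [0.0, 0.991, 0.133, 0.0]
force: [-2.7, -0.0, -1.0]
opening: 0.4
grasp_force: 0.8
```

>>> servo_tool:
  plan:
    - [[0.8,0,0],[0,0,0],-1]
    - [[1.6,0,0],[0,0,0],-1]

```text
t: 11.68
tcp_pos: [562.6, 17.3, 111.9]
eef_rot: [0.0, 0.991, 0.133, 0.0]
force: [-2.4, 0.6, -1.3]
opening: 0.8
grasp_force: 0.8
```

>>> servo_tool:
  plan:
    - [[0.7,0,0],[0,0,0],-1]
    - [[1.4,0,0],[0,0,0],-1]

```text
t: 11.85
tcp_pos: [563.9, 17.7, 111.9]
eef_rot: [0.0, 0.991, 0.134, 0.0]
force: [-1.5, -0.1, -2.5]
opening: 0.5
grasp_force: 0.8
```

>>> servo_tool:
  plan:
    - [[0.7,0,0],[0,0,0],-1]
    - [[1.4,0,0],[0,0,0],-1]

```text
t: 12.02
tcp_pos: [564.8, 18.1, 111.8]
eef_rot: [0.0, 0.991, 0.134, -0.0]
force: [-2.7, -1.3, -0.9]
opening: 0.5
grasp_force: 1.2
```

>>> servo_tool:
  plan:
    - [[0.7,0,0],[0,0,0],-1]
    - [[1.4,0,0],[0,0,0],-1]

```text
t: 12.18
tcp_pos: [565.5, 18.3, 111.6]
eef_rot: [0.0, 0.991, 0.134, -0.001]
force: [-3.9, -1.4, -1.0]
opening: 0.0
grasp_force: 1.9
```

```bash
python3 -c "from h import *;rel()"
```

```text
t 12.18 rel [ 21.1 -27.2] z 111.6 yaw 0.268 F [-4.1 -0.3] -1.0 open 0.0
```

Force is rising, so the lever is at the forward stop. One more small push, then I'll back off well clear and check.

>>> servo_tool:
  plan:
    - [[1,0,0],[0,0,0],-1]
    - [[2,0,0],[0,0,0],-1]

```text
t: 12.35
tcp_pos: [566.5, 18.7, 111.4]
eef_rot: [0.0, 0.991, 0.134, -0.002]
force: [-6.3, -2.1, -1.9]
opening: 0.3
grasp_force: 3.0
```

>>> servo_tool:
  plan:
    - [[-20,0,0],[0,0,0],-1]
    - [[-50,0,0],[0,0,0],-1]
    - [[-80,0,0],[0,0,0],-1]
    - [[-115,20,-30],[0,0,0],-1]
    - [[-150,50,-60],[0,0,0],-1]
    - [[-180,90,-60],[0,0,0],-1]
    - [[-210,130,-60],[0,0,0],-1]
    - [[-240,170,-60],[0,0,0],-1]
    - [[-260,200,-60],[0,0,0],-1]
    - [[-260,200,-60],[0,0,0],-1]

```text
t: 13.18
tcp_pos: [371.7, -245.9, 173.4]
eef_rot: [0.002, 0.991, 0.133, 0.003]
force: [0.3, 0.4, -0.1]
opening: 0.2
grasp_force: 0.0
```

Run:
```python
from h import *
rel()
i=[r.capture(n) for n in("scene","top")]
b=i[0][165:270,235:375].astype(float)/255;t=i[1][145:270,190:357].astype(float)/255
cv2.imwrite("pics/c7.png",np.hstack([cv2.resize((255*x**.5).astype('uint8'),(400,300),interpolation=2) for x in(b,t)]))
def proj(n,p):
    m=r.camera_model(n);T=np.linalg.inv(m["pose"]);q=m["intrinsics"]@(T[:3,:3]@p+T[:3,3]);return q[:2]/q[2]
c,n=np.cos(YAW),np.sin(YAW);W=lambda x,y,z:np.array([538+c*x-n*y,39+n*x+c*y,z])
for th in(.2,.25,.3):
    p=W(140*np.sin(th),-25,10+140*np.cos(th));print(th,(proj("scene",p)-[235,165])*2.857,(proj("top",p)-[190,145])*2.4+[400,0])
```

```text
t 13.18 rel [-235.8 -230.7] z 173.4 yaw 0.267 F [0.4 0.3] -0.1 open 0.2
0.2 [149.88828242  94.17060646] [612.94917803 149.73204431]
0.25 [142.83473514  91.45912301] [610.74548675 141.67143305]
0.3 [135.92488308  89.19410885] [608.5646556  133.79490335]
```

View pics/c7.png

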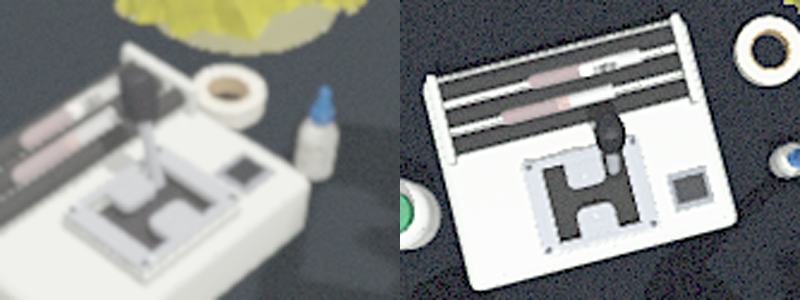

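The knob is at scene (138,93) and top (608,131). The predictions for 0.30 rad are (136,89) and (608.6,134), so it is fully home in the third slot. The bottle, dropper and tape have not moved, so I'll hand in.

```bash
python3 -c "from plant import r;print(r.finish_job())"
```

```text
the job is handed in; nothing more can be done
None
```

I handed the job in with the lever in the third slot: the last pictures put it at about 0.30 rad in the right leg, with the arm clear, the bottle, dropper and tape unmoved, and push forces of about 7 N at most at the ends of calls (no verdict came back).

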